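# Find the tin with the loose bearing ball for the tumbler jar

### The job

First turn the lock collar on the tumbler jar counter-clockwise by its pin until the pin stands over the locked mark (the tongue on the jar's side), so that the feed funnel is fast. Then pick up the three sealed tins one at a time and shake them end to end until you find the one whose ball rattles; stand any other tin that you lifted upright on the board or bench again. Bring the rattling tin forward and finish holding it in the gripper, level and still, over the funnel and a few centimetres clear of its rim: do not let go of it; leave the collar locked and the other things on the bench where they are.

Things in the scene. Friction and masses are not known exactly. Their poses are not given: they have to be found in the camera images.
- tin_left: sealed bare-metal tin, 120 (its x) x 56 (its y) x 52 mm high, about 0.32 kg with contents; origin at the centre of its underside. Left end (+y) of the row of three on the board. Grip it from above across the 56 mm width; there is room for the fingers on both sides. The three tins look and weigh much the same (shells vary by 30 g).
- tin_middle: the same, middle of the row. In exactly one of the three, a different one each time, a loose steel ball (36 mm, 0.19 kg) rolls freely up to 38 mm either way from the middle along the tin's x; it starts in the middle. The other two are packed solid to the same weight. Only shaking or rocking end over end (0.35 rad is ample) tells.
- tin_right: the same, right end (-y) of the row. Rocked and then levelled again, the loose ball stays a while at the end to which it rolled and loads a grip at the tin's middle by 0.05 to 0.07 N m about the line of the fingers, as much the other way after rocking the other way; a packed tin stays under 0.02 N m.
- board: fixed wooden board under the tins, 160 (x) x 330 (y) x 12 mm high, origin at the centre of its underside. The tins stand on it square to it, 118 mm apart along its y, at its x = 0; their undersides are 12 mm above the bench. A steel bar 90 x 14 x 7 mm lies flat in the gap between the left and middle tins.
- jar: fixed grey tumbler jar, 132 mm across, body 100 mm high, origin at the centre of its underside, z up its axis. On top lie the dark steel lock collar (120 mm across, 102 to 116 mm up) and in its middle a steel funnel, rim 94 mm across, 152 mm up. A steel tongue, the locked mark, sticks out from its side.
- collar (a joint): angle of the captive lock collar about the jar's vertical axis, rad, growing counter-clockwise seen from above. It starts between 0.05 and 0.4; the locked mark is at 1.0, where the pin stands directly over the tongue; the stop is at 1.4, past the mark. It stays where it is left and takes about 2 N at the pin to turn.
- collar_pin (a point): top centre of the upright round steel pin on the collar's short arm, 156 mm above the bench: 12 mm thick, 85 mm from the jar's axis, free from 116 to 156 mm up. It moves with the collar round the jar's axis. Pinch it from above or push it sideways.
- mark (a point): locked mark: top of the outer end of the steel tongue (12 mm wide, top 97 mm up), 108 mm from the jar's axis; the tongue runs radially, below the path of the collar's arm.
- funnel_mouth (a point): centre of the funnel's rim, 152 mm above the bench, on the jar's axis.
Not all that is in view belongs to the job. Leave any purple look-alike of the tin_middle alone.

How it is judged:
On the way, in this order (a step that is already met when the one before it is completed fails the run):
1. the lock collar stands at its locked mark (value of joint collar between 0.88 and 1.12 rad), for 0.2 s.
2. the tin with the loose ball has been lifted and shaken, so that its ball rolled to an end (((distance between ball_center and tin_left below 0.062 m and height (world z) of tin_left above 0.03 m and (x of ball_center in the frame of tin_left above 0.025 m or x of ball_center in the frame of tin_left below -0.025 m)) or (distance between ball_center and tin_middle below 0.062 m and height (world z) of tin_middle above 0.03 m and (x of ball_center in the frame of tin_middle above 0.025 m or x of ball_center in the frame of tin_middle below -0.025 m)) or (distance between ball_center and tin_right below 0.062 m and height (world z) of tin_right above 0.03 m and (x of ball_center in the frame of tin_right above 0.025 m or x of ball_center in the frame of tin_right below -0.025 m)))).
At the end, for the whole second after the job is handed in: Collar within 0.12 rad of the mark; the ball's tin gripped, underside 15 to 140 mm above the funnel rim, centre within 45 mm of its axis, tilt under 0.25 rad, still, not touching the jar; the other tins upright on board or bench, untouched by the robot (all of step 1 and ((distance between ball_center and tin_left below 0.062 m and horizontal distance between tin_left and funnel_mouth below 0.045 m and z of tin_left in the frame of funnel_mouth between 0.015 and 0.14 m and angle between tin_left's own z axis and vertical below 0.25 rad and linear speed of tin_left below 0.05 m/s and contact force between tin_left and the fingers above 2 N and contact force between tin_left and jar below 0.2 N and height (world z) of each of tin_middle, tin_right below 0.025 m and angle between each of tin_middle, tin_right's own z axis and vertical below 0.15 rad and linear speed of each of tin_middle, tin_right below 0.03 m/s and contact force between each of tin_middle, tin_right and the arm below 0.2 N and contact force between each of tin_middle, tin_right and the fingers below 0.2 N) or (distance between ball_center and tin_middle below 0.062 m and horizontal distance between tin_middle and funnel_mouth below 0.045 m and z of tin_middle in the frame of funnel_mouth between 0.015 and 0.14 m and angle between tin_middle's own z axis and vertical below 0.25 rad and linear speed of tin_middle below 0.05 m/s and contact force between tin_middle and the fingers above 2 N and contact force between tin_middle and jar below 0.2 N and height (world z) of each of tin_left, tin_right below 0.025 m and angle between each of tin_left, tin_right's own z axis and vertical below 0.15 rad and linear speed of each of tin_left, tin_right below 0.03 m/s and contact force between each of tin_left, tin_right and the arm below 0.2 N and contact force between each of tin_left, tin_right and the fingers below 0.2 N) or (distance between ball_center and tin_right below 0.062 m and horizontal distance between tin_right and funnel_mouth below 0.045 m and z of tin_right in the frame of funnel_mouth between 0.015 and 0.14 m and angle between tin_right's own z axis and vertical below 0.25 rad and linear speed of tin_right below 0.05 m/s and contact force between tin_right and the fingers above 2 N and contact force between tin_right and jar below 0.2 N and height (world z) of each of tin_left, tin_middle below 0.025 m and angle between each of tin_left, tin_middle's own z axis and vertical below 0.15 rad and linear speed of each of tin_left, tin_middle below 0.03 m/s and contact force between each of tin_left, tin_middle and the arm below 0.2 N and contact force between each of tin_left, tin_middle and the fingers below 0.2 N))); the arm keeps its last pose, push and grip.
It fails at once if a bystander is moved by more than 60 mm (distance of any of hammer, whetstone, oil, knife_blank, scale_block, brush, bar from where it was at the start of the episode above 0.06 m).
It also fails if it takes over 72 s, if anything falls off the work surface, if the arm or the gripper's body presses on something with over 40 N, if the wrist force passes 120 N, or if a joint passes its speed limit or range.

### The arm

A 6-joint arm with a two-finger parallel gripper is mounted at the origin on the work surface. World frame = base frame: x ahead of the robot, y to its left, z up, the work surface at z = 0. Lengths are in m, angles in rad, forces in N, time in s.
With the tool pointing down it reaches from about 0.275 to 0.875 m from the base axis. Payload 12.5 kg.
Tool frame: the origin (TCP) lies on the centre line of the jaws, within the pads' length; the fingertips stand r.finger_overhang ahead of it and the grasp point (between the pads) lies 3 mm ahead of it (r.finger_overhang is the distance from the TCP to the fingertips, in m); z points along the fingers, y is the line along which they close (so a half turn about z gives the same grasp; the last joint's range is limited). The gripper opens to 85 mm and grips with 20 to 120 N. Pads are 22 mm wide; open, the fingers measure 114 mm over their backs; the gripper's body (76 mm by 85 mm) begins 54 mm behind the grasp point. The pads swing forward as they close: fully open they stand 13 mm farther back than shut.
Start: joints at [-1.332, 0.351, 1.652, -0, 1.139, -0.085], TCP at [0.175, -0.521, 0.253] pointing down, gripper open.
Joint ranges: [-2.75, 2.75], [-0.79, 2.1], [0.01, 2.65], [-1.57, 4.71], [0.07, 3.14], [-2.87, 2.87]. Speed limits (rad/s): [2.22, 2.22, 2.79, 3.14, 3.14, 3.14].

### API

Orientations are given as a unit quaternion [x, y, z, w].
In Python, from cell import r, optics gives the robot as it stands. The module is installed in compiled form; this text tells all that it offers. Calls block until the motion is done:
- r.move_to(position, orientation): joint-space move of the TCP to a pose.
- r.move_linear(position, rot=None, vel=0.15): straight line of the TCP; rot=None keeps the orientation; vel is the mean speed in m/s.
- r.set_joints(angles): joint-space move.
- r.set_gripper(opening, squeeze=None): opening from 0.0 (shut) to 1.0 (fully open); squeeze is the grip in N (None keeps the last); returns when the fingers have stopped.
- r.sleep(seconds).
- r.inverse_kinematics(position, orientation): joint angles nearest the present ones, or None.
- optics.get_image(name): name is "scene" or "top"; returns a dict with "pixels" (420x560x3 uint8, red, green, blue), "depth" (420x560 float32, m along the optical axis (not along the pixel's ray), 0 where there is no reading), "fx", "fy", "cx", "cy" (pixels), "D" ([k1, k2, p1, p2, k3] as OpenCV has them; the pictures are not rectified), "camera_from_world" (4x4, takes a point from world to camera coordinates). Camera axes: x right, y down, z forward; pixel columns grow to the right and rows downward; lengths in m; the calibration is good to about 2 mm. A picture is of the moment at which its call begins.
A pose or a line that the arm cannot do raises r.PlanningError and nothing moves.
- r.hand_in(): hands the job in; it is judged then, once.
Readings, each from a call of its own:
- r.current_t(): time.
- r.current_q(): joint angles.
- r.current_qvel(): joint speeds.
- r.current_effort(): joint torques, N m.
- r.current_tool_pos(): TCP position.
- r.current_ee_rot(): TCP orientation.
- r.current_contact_force(): force on the tool from outside, world axes, zero at the start.
- r.current_torque(): the same for the moment, N m.
- r.current_opening(): opening from 0.0 (shut) to 1.0 (fully open).
- r.current_finger_force(): force on a finger pad.
Only numpy, scipy, OpenCV 4.12 (cv2) and the standard library are available. Lean on these libraries where they do the work, as an engineer would, in place of code of your own. Each camera call takes 0.05 s, during which the arm holds its last target. There are 200 camera calls.

## Working session

There is one attempt and no reset: what is moved stays moved. The work goes in short steps, each a Python script; the robot and the scene stay as the last script left them, time stands still between calls to the robot, and variables do not carry over. Pictures are saved under pics/ and viewed, at most 10 in all, crops included, and the job is handed in when it is done.

```bash
mkdir -p pics; cat > h.py <<'E'
import numpy as np, cv2
from cell import r, optics
def cap(n):
    return optics.get_image(n)
def K(im): return np.array([[im['fx'],0,im['cx']],[0,im['fy'],im['cy']],[0,0,1.]])
def ray_plane(im,uv,z):
    uv=np.asarray(uv,float).reshape(-1,1,2)
    n=cv2.undistortPoints(uv,K(im),np.array(im['D'])).reshape(-1,2)
    W=np.linalg.inv(im['camera_from_world']); d=np.c_[n,np.ones(len(n))]@W[:3,:3].T; o=W[:3,3]
    return o+d*((z-o[2])/d[:,2])[:,None]
def cloud(im):
    h,w=im['depth'].shape; v,u=np.mgrid[:h,:w]
    n=cv2.undistortPoints(np.c_[u.ravel(),v.ravel()].astype(float).reshape(-1,1,2),K(im),np.array(im['D'])).reshape(-1,2)
    d=im['depth'].ravel()[:,None]; W=np.linalg.inv(im['camera_from_world'])
    P=(np.c_[n,np.ones(len(n))]*d)@W[:3,:3].T+W[:3,3]; P[d[:,0]==0]=np.nan
    return P.reshape(h,w,3)
def proj(im,P):
    C=im['camera_from_world']; rv=cv2.Rodrigues(C[:3,:3])[0]
    return cv2.projectPoints(np.asarray(P,float).reshape(-1,3),rv,C[:3,3],K(im),np.array(im['D']))[0].reshape(-1,2)
def down(yaw): # tool z down; tool y axis at angle yaw from world x
    from scipy.spatial.transform import Rotation as R
    y=np.array([np.cos(yaw),np.sin(yaw),0]); z=np.array([0,0,-1.]); return R.from_matrix(np.c_[np.cross(y,z),y,z])
E
python3 - <<'E'
from h import *
for n in('top','scene'):
    im=cap(n); cv2.imwrite(f'pics/{n}.png',im['pixels'][:,:,::-1]); np.save(f'pics/{n}.npy',im,allow_pickle=True)
    W=np.linalg.inv(im['camera_from_world']); print(n,W[:3,3].round(3),W[:3,2].round(3),im['fx'],im['D'])
print(r.finger_overhang,r.current_t(),r.current_ee_rot())
E
```

```text
top [ 0.343 -0.082  1.671] [ 0.063 -0.012 -0.998] 489.8936464096963 [-0.13539248  0.          0.          0.          0.        ]
scene [1.035 0.347 0.813] [-0.579 -0.431 -0.692] 401.7612487391039 [0.00705756 0.         0.         0.         0.        ]
0.022 0.1 [ 9.86921967e-01  1.61197793e-01 -3.50172974e-05 -5.48354761e-04]
```

View pics/top.png

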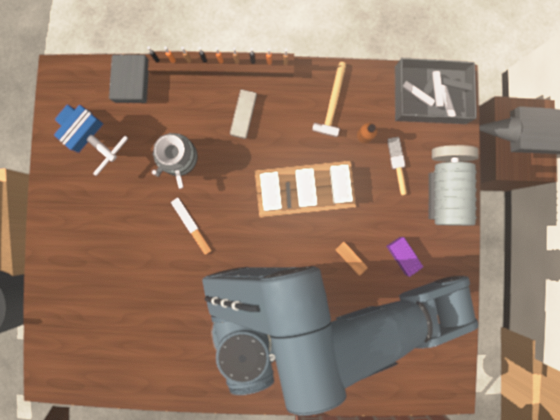

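View pics/scene.png

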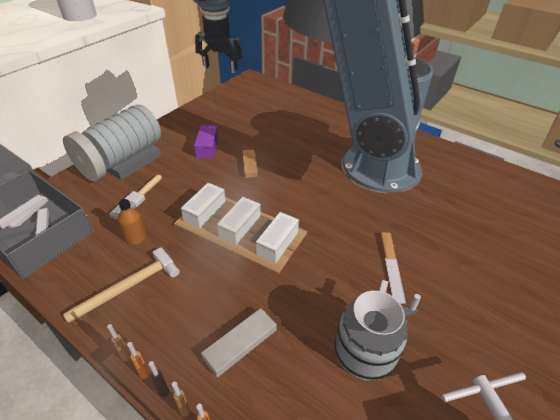

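```bash
cat > m.py <<'E'
from h import *
T=np.load('pics/top.npy',allow_pickle=True).item(); S=np.load('pics/scene.npy',allow_pickle=True).item()
def st(im,x,y,w,h,s): return cv2.resize(im['pixels'][y:y+h,x:x+w],None,fx=s,fy=s,interpolation=cv2.INTER_CUBIC)
a=st(T,135,125,80,75,5); b=st(S,320,270,120,112,3.34)
b=cv2.resize(b,(400,375)); c=st(T,250,155,112,70,3.57); c=cv2.resize(c,(400,225)); d=cv2.resize(st(S,170,170,150,100,2.66),(400,225))
cv2.imwrite('pics/crop.png',np.vstack([np.hstack([a,b]),np.hstack([c,d])])[:,:,::-1])
P=cloud(T); hsv=cv2.cvtColor(T['pixels'],cv2.COLOR_RGB2HSV)
# tins
m=((P[...,2]>0.045)&(P[...,2]<0.085)&(hsv[...,1]<60)&(hsv[...,2]>150)).astype(np.uint8)
m[:, :245]=0; m[:,365:]=0; m[:150]=0; m[225:]=0
n,l,s,c=cv2.connectedComponentsWithStats(m)
for i in range(1,n):
    if s[i,4]<100: continue
    cnt=max(cv2.findContours((l==i).astype(np.uint8),0,2)[0],key=cv2.contourArea)
    rect=cv2.boxPoints(cv2.minAreaRect(cnt)); w=ray_plane(T,rect,0.064)
    print('tin',c[i].round(1),s[i,4],'ctr',w.mean(0).round(4),'z',np.nanmedian(P[l==i][:,2]).round(4)); e=np.diff(w,axis=0)[:,:2]
    print('  edges',np.linalg.norm(e,axis=1).round(3),np.degrees(np.arctan2(e[:,1],e[:,0])).round(1))
# board
b=((hsv[...,0]>8)&(hsv[...,0]<22)&(hsv[...,1]>80)&(hsv[...,2]>140)).astype(np.uint8); b[:, :245]=0; b[:,365:]=0; b[:150]=0; b[225:]=0
b|=m
cnt=max(cv2.findContours(cv2.morphologyEx(b,3,np.ones((9,9))),0,2)[0],key=cv2.contourArea); w=ray_plane(T,cv2.boxPoints(cv2.minAreaRect(cnt)),0.012)
e=np.diff(w,axis=0)[:,:2];print('board',w.mean(0).round(4),np.linalg.norm(e,axis=1).round(3),np.degrees(np.arctan2(e[:,1],e[:,0])).round(1))
# jar: heights around
for im,n in((T,'top'),(S,'scene')):
    P=cloud(im); 
    q=P[(P[...,2]>0.146)&(P[...,2]<0.16)&(P[...,1]>0.1)&(P[...,1]<0.4)&(P[...,0]>0.4)&(P[...,0]<.8)]
    print(n,len(q),q.min(0).round(3),q.max(0).round(3),np.median(q,0).round(4))
    for uv in ([(155,174),(156,173),(180,180),(180,186)] if n=='top' else [(384,290),(384,286),(415,300),(415,305)]): print(uv,P[uv[1],uv[0]].round(4))
E
python3 m.py
```

```text
tin [340.9 183.3] 651 ctr [ 0.5073 -0.2944  0.064 ] z 0.0639
  edges [0.06  0.122 0.059] [ -82.5 -173.3   97.3]
tin [305.6 186.9] 647 ctr [ 0.4925 -0.1774  0.064 ] z 0.064
  edges [0.058 0.122 0.058] [ -82.2 -172.6   97.7]
tin [270.1 190.6] 651 ctr [ 0.4772 -0.0606  0.064 ] z 0.0641
  edges [0.058 0.122 0.058] [ -82.5 -172.6   97.5]
board [ 0.4972 -0.1776  0.012 ] [0.409 0.254 0.404] [ -88.5 -179.4   91.3]
top 173 [0.517 0.214 0.146] [0.639 0.306 0.16 ] [0.5974 0.2743 0.15  ]
(155, 174) [0.5175 0.3091 0.118 ]
(156, 173) [0.5177 0.299  0.1456]
(180, 180) [0.5017 0.2308 0.1005]
(180, 186) [0.4824 0.2305 0.0979]
scene 498 [0.512 0.212 0.146] [0.639 0.31  0.157] [0.5696 0.2676 0.1507]
(384, 290) [0.5032 0.2382 0.0988]
(384, 286) [0.4922 0.2333 0.0965]
(415, 300) [0.5247 0.3033 0.1488]
(415, 305) [0.524  0.3069 0.1339]
```

View pics/crop.png

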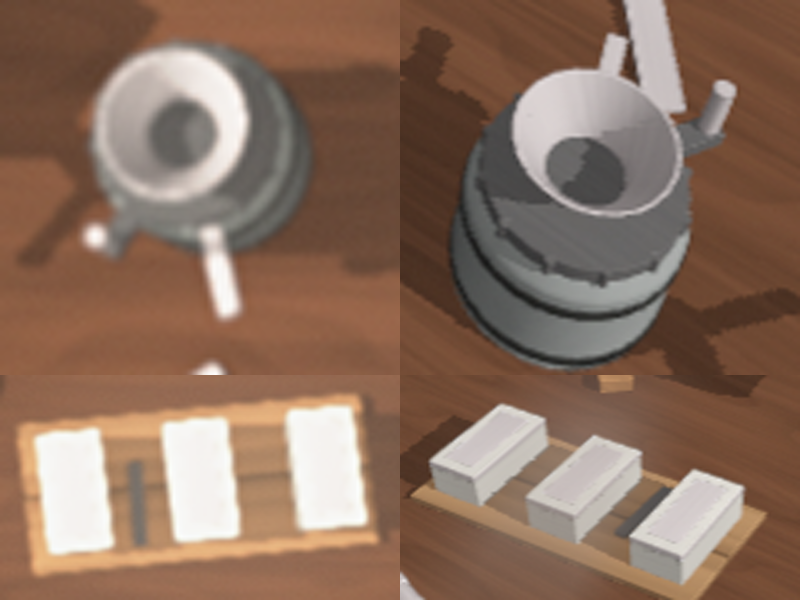

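The tins in `top` are at pixels (270,190), (306,187) and (341,184), in one row on the board. The bar at (289,192) lies between left and middle. The purple box at (405,256) is the look-alike and stays untouched. On the jar, the upright pin is at (154,172) and the tongue at (181,188). The white strip near (185,215) is the knife blank, not the tongue. Next I'll refine the jar geometry.

```bash
cat > jar.py <<'E'
from h import *
from scipy.optimize import least_squares
def jar(T,S,verbose=1):
    pts=[]
    for im in (T,S):
        P=cloud(im); q=P[(P[...,2]>0.147)&(P[...,2]<0.153)&(abs(P[...,0]-.595)<.06)&(abs(P[...,1]-.265)<.06)]
        f=least_squares(lambda p:np.hypot(*(q[:,:2]-p[:2]).T)-p[2],[.595,.265,.045],loss='soft_l1',f_scale=.002).x
        if verbose: print('rim',len(q),f.round(4))
        pts.append(f)
    return np.mean(pts,0)[:2]
def pin(T,S,c,verbose=1):
    az=[]
    for im in (T,S):
        P=cloud(im); d=P[...,:2]-c; rr=np.hypot(d[...,0],d[...,1])
        q=P[(P[...,2]>.122)&(P[...,2]<.16)&(rr>.07)&(rr<.1)]
        if len(q)<4: continue
        k=P[(P[...,2]>.08)&(P[...,2]<.103)&(rr>.08)&(rr<.112)]
        a=np.median(q[:,:2],0)-c; b=np.median(k[:,:2],0)-c if len(k) else [0,0]
        if verbose: print('pin',len(q),q.mean(0).round(4),np.hypot(*a).round(4),np.arctan2(a[1],a[0]).round(3),'mark',len(k),np.hypot(*b).round(4),np.arctan2(b[1],b[0]).round(3))
if __name__=='__main__':
    import sys
    T=np.load('pics/top.npy',allow_pickle=True).item(); S=np.load('pics/scene.npy',allow_pickle=True).item()
    c=jar(T,S); print(c); pin(T,S,c)
    for uv,z in(((153.8,172.2),.156),((181,187.6),.097),((169.5,149.7),.152)):
        w=ray_plane(T,uv,z)[0]; d=w[:2]-c; print(w.round(4),np.hypot(*d).round(4),np.arctan2(d[1],d[0]).round(3))
    for uv,z in(((320+725/3.34-400/3.34,270+92/3.34),.156),((320+217/3.34,270+38/3.34),.097),):
        w=ray_plane(S,uv,z)[0]; d=w[:2]-c; print(w.round(4),np.hypot(*d).round(4),np.arctan2(d[1],d[0]).round(3))
E
python3 jar.py
```

```text
rim 108 [0.5909 0.2592 0.0428]
rim 365 [0.593  0.2592 0.044 ]
[0.59197951 0.25923482]
pin 15 [0.5198 0.3006 0.1448] 0.0832 2.629 mark 42 0.0951 -2.872
pin 95 [0.5222 0.3046 0.1436] 0.0824 2.557 mark 56 0.0994 -2.87
[0.5189 0.3035 0.156 ] 0.0855 2.597
[0.4774 0.2273 0.097 ] 0.1189 -2.869
[0.5915 0.2577 0.152 ] 0.0016 -1.854
[0.5224 0.3051 0.156 ] 0.0834 2.559
[0.4804 0.2297 0.097 ] 0.1154 -2.883
```

```bash
python3 - <<'E'
from h import *
c=np.array([.5922,.2592]); a0=2.58; a1=3.411
def pos(a,z): return [*(c+.0845*np.array([np.cos(a),np.sin(a)])),z]
best=None
for k in(0,np.pi,-np.pi):
    q=r.inverse_kinematics(pos(a0,.26),down(a0+np.pi/2+k).as_quat()); q2=r.inverse_kinematics(pos(a1,.26),down(a1+np.pi/2+k).as_quat())
    print(k,None if q is None else np.round(q,2),None if q2 is None else np.round(q2,2))
    if q is not None and q2 is not None:
        s=max(abs(q[5]),abs(q2[5]))+abs(q2[5]-q[5])
        if best is None or s<best[0]: best=(s,k)
k=best[1]; ori=lambda a: down(a+np.pi/2+k).as_quat()
r.move_to(pos(a0,.26),ori(a0)); r.set_gripper(.55,30)
r.move_linear(pos(a0,.147),vel=.12); print(r.current_contact_force().round(2) if hasattr(r.current_contact_force(),'round') else r.current_contact_force())
r.set_gripper(0.0,30); print('open',r.current_opening(),r.current_finger_force(),r.current_contact_force())
for a in np.linspace(a0,a1,8)[1:]:
    r.move_linear(pos(a,.147),ori(a),vel=.08)
print(np.round(r.current_contact_force(),2),r.current_tool_pos())
r.set_gripper(.5); r.move_linear(pos(a1,.27),vel=.2)
# clear view
p=r.current_tool_pos(); r.move_to([.45,0.0,.3],down(np.radians(97.5)).as_quat())
print(r.current_t(),r.current_q())
from jar import *
T=cap('top');S=cap('scene'); pin(T,S,c)
cv2.imwrite('pics/after.png',np.hstack([cv2.resize(T['pixels'][125:200,135:215],(400,375)),cv2.resize(S['pixels'][270:382,320:440],(400,375))])[:,:,::-1])
E
```

```text
0 [ 0.45  0.44  1.5  -0.    1.2   2.58] [ 0.35  0.37  1.61 -0.    1.16  1.65]
3.141592653589793 [ 0.45  0.44  1.5  -0.    1.2  -0.56] [ 0.35  0.37  1.61 -0.    1.16 -1.49]
-3.141592653589793 [ 0.45  0.44  1.5  -0.    1.2  -0.56] [ 0.35  0.37  1.61 -0.    1.16 -1.49]
[ 0.18 -0.23  0.21]
open 0.13154546055324146 29.23661917448044 [-0.76074992 -0.47161979  4.30784963]
[-0.61 -1.07  5.95] [0.51125456 0.23649076 0.14750387]
9.2667 [-1.02267623e-01  1.16306412e-01  1.83452417e+00  2.60277030e-04
  1.19127515e+00 -1.80453575e+00]
pin 21 [0.5114 0.2355 0.1484] 0.0845 -2.856 mark 29 0.0996 -2.879
pin 85 [0.5142 0.2363 0.1432] 0.0806 -2.853 mark 0 0.0 0.0
```

View pics/after.png

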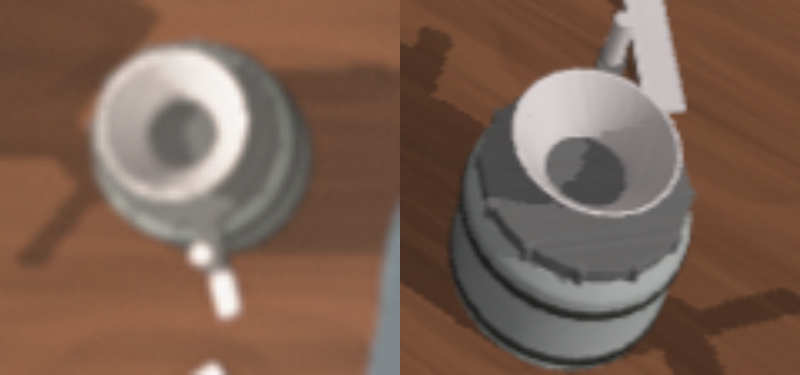

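The pin (crop pixel 200,253) now stands over the tongue: azimuths -2.855 against -2.875. The collar is locked, so the left tin is next.

```bash
cat > tin.py <<'E'
from h import *
from scipy.spatial.transform import Rotation as R
C=dict(left=[.4772,-.0606],middle=[.4925,-.1774],right=[.5073,-.2944])
YAW=np.radians(97.5); Q=down(YAW); ax=Q.as_matrix()[:,1]
ZG=.048; ZL=.16
def tq():
    v=[]
    for _ in range(6): v.append(np.dot(r.current_torque(),ax)); r.sleep(.05)
    return np.mean(v)
def rock(p,s):
    r.move_to(p,(R.from_rotvec(ax*s)*Q).as_quat()); r.sleep(.5)
    r.move_to(p,Q.as_quat()); r.sleep(.15); return tq()
def test(n):
    p=C[n]; r.set_gripper(.88,80); r.move_to([*p,.13],Q.as_quat()); 
    r.move_linear([*p,ZG],vel=.12); r.set_gripper(0.,80); print(n,'open',r.current_opening(),r.current_finger_force())
    r.move_linear([*p,ZL],vel=.12); t0=tq()
    a=rock([*p,ZL],.42); b=rock([*p,ZL],-.42)
    print(n,'torque',round(t0,4),round(a,4),round(b,4),'diff',round(a-b,4),'F',np.round(r.current_contact_force(),2),'t',r.current_t())
    return a-b
def put(n):
    p=C[n]; r.move_linear([*p,ZG+.001],vel=.1); r.set_gripper(.88); r.move_linear([*p,.13],vel=.15); print('put',r.current_t())
E
python3 -c "
from tin import *
d=test('left')
if abs(d)<.05: put('left')
"
```

```text
left open 0.6458051431856273 85.52402794361115
left torque 0.0007 0.0642 -0.0844 diff 0.1486 F [-1.    0.03 -2.96] t 17.0833
```

The moment swings from +0.064 to -0.084 N m, so the left tin is the rattling one. I'll carry it to the funnel.

```bash
python3 - <<'E'
from tin import *
c=[.5922,.2592]
r.move_linear([*C['left'],.26],vel=.15); r.move_linear([*c,.26],vel=.15); r.move_linear([*c,.248],vel=.08); r.sleep(1)
print(r.current_t(),r.current_tool_pos(),r.current_opening(),r.current_finger_force(),np.round(r.current_contact_force(),2))
S=cap('scene'); T=cap('top'); cv2.imwrite('pics/end.png',S['pixels'][:,:,::-1])
P=cloud(S); q=P[(P[...,2]>.17)&(P[...,2]<.28)&(abs(P[...,0]-c[0])<.09)&(abs(P[...,1]-c[1])<.04)]
print(len(q),np.percentile(q,[1,50,99],axis=0).round(3))
from jar import pin; pin(T,S,np.array(c))
E
```

```text
21.6167 [0.59220059 0.25918828 0.24798058] 0.6458574723736505 90.55272728204727 [ 0.32 -0.45 -2.82]
2227 [[0.574 0.222 0.213]
 [0.627 0.263 0.262]
 [0.655 0.297 0.277]]
pin 19 [0.5114 0.2349 0.1436] 0.0849 -2.843 mark 29 0.1002 -2.869
```

View pics/end.png

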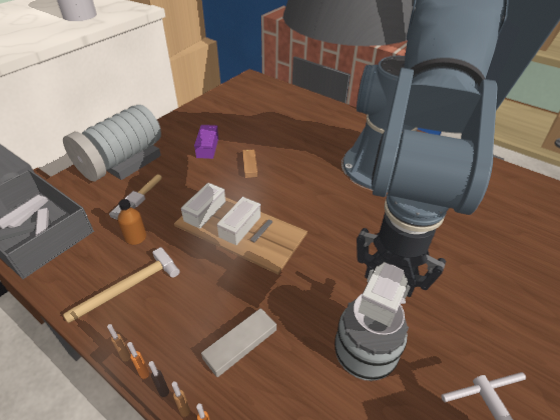

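The picture shows the tin level in the gripper over the funnel at about (385,295), its underside about 6 cm clear of the rim. The other two tins, at (203,205) and (239,220), and the bar at (261,231) are where they were, and the pin is still at the mark.

```bash
python3 -c "
from cell import r
print(r.hand_in())"
```

```text
the job is handed in; nothing more can be done
None
```

I locked the collar at its mark, found by rocking that `tin_left` has the loose ball, and handed the job in with that tin gripped, level and still about 6 cm above the funnel rim; no verdict came back.

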